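Put a bearing away under the flush sliding cover

TASK

Lay the smaller of the two ball bearings flat in the open bay of the bearing case, then slide the case's flush cover across, under the fixed bridge, until it is fully home over the bay with the bearing. The cover has no handle: slide it by pressing down on it with the fingertips, gently (well under 40 N), and leave the larger bearing where it lies.

Things in the scene. Friction and masses are not known exactly. Their poses are not given: they have to be found in the camera images.
- bearing_case: low grey metal case fixed to the bench, 140 mm (its x) by 208 mm (its y) by 36 mm high; origin at the centre of its underside, z up. Two bays, y = -92 to -12 mm and y = +12 to +92 mm, each open over x = -56 to +56 mm. Lips 2.5 mm thick along the long sides (top at z = 36 mm) hold the cover's long edges; end walls are as high
- bay_floor (a point): centre of the floor of the case's +y bay, the one that starts open: 52 mm to +y of the case's origin, 4 mm up. Axes as the case's
- bridge_top (a point): centre of the upper face of the fixed bridge that crosses the case's middle over its whole width: 24 mm wide (case y = -12 to +12 mm), from z = 33 to 47 mm, two screw heads at x = -60 and +60 mm reach 50 mm. The cover passes beneath it, the fingers cannot: slide the cover part way from the -y bay, then on from the +y bay
- cover (a joint): slide of the flush cover along the case's +y, in m: 0 = home over the -y bay, 0.086 = home over the +y bay, at its end stop. A plain aluminium plate, no handle, 98 mm long, middle at case y = -43 mm + this value. Upper face 26 to 33 mm above the bench, set differently each time: feel for it. Sinks about 0.5 mm per 10 N of press; slides against about 4 N of dry friction; stays where left
- small_bearing_mid (a point): centre of the smaller ball bearing, a steel ring 52 mm in outer diameter and 16 mm thick, lying flat on the bench, loose; the point lies half-way up (8 mm), z is its axis
- large_bearing_mid (a point): centre of the larger ball bearing, 62 mm in outer diameter and 16 mm thick, lying flat on the bench, loose; the point lies half-way up (8 mm); to be left alone
Mind the look-alikes: they are no part of the job. What is shaped like the part that bears small_bearing_mid but pink or yellow is not meant.

How it is judged (in metres and radians):
On the way, in this order (a step that is already met when the one before it is completed fails the run):
1. the smaller bearing lies let go in the open +y bay, the cover still clear of it (y of small_bearing_mid in the frame of bearing_case between 0.026 and 0.068 m and z of small_bearing_mid in the frame of bearing_case below 0.016 m and value of joint cover below 0.02 m and contact force between the fingers and small_bearing below 0.1 N), for 0.2 s.
2. the cover is slid fully home over that bay (value of joint cover above 0.082 m), for 0.2 s.
At the end, for the whole second after the job is handed in: The cover is home over the +y bay (within 4 mm of its end stop) and the smaller bearing lies flat on that bay's floor beneath it (value of joint cover above 0.082 m and y of small_bearing_mid in the frame of bearing_case between 0.026 and 0.068 m and x of small_bearing_mid in the frame of bearing_case between -0.036 and 0.036 m and z of small_bearing_mid in the frame of bearing_case below 0.016 m and angle between small_bearing_mid's own z axis and vertical below 0.15 rad); the robot touches nothing.
It fails at once if the fingers press on the case or its cover with more than 40 N (contact force between the fingers and bearing_case above 40 N).
It fails at once if the larger bearing is moved by more than 15 mm (distance of large_bearing_mid from where it was at the start of the episode above 0.015 m).
It also fails if it takes over 61 s, if anything falls off the work surface, if the arm or the gripper's body presses on something with over 40 N, if the wrist force passes 120 N, or if a joint passes its speed limit or range.

ROBOT

A 6-joint arm with a two-finger parallel gripper is mounted at the origin on a cart in front of the work surface, level with it; the furniture and walls round the work are solid. World frame = base frame: x ahead of the robot, y to its left, z up, the work surface at z = 0. Lengths are in m, angles in degrees, forces in N, time in s.
With the tool pointing down it reaches from about 0.4 to 0.825 m from the base axis. Payload 7 kg.
Tool frame: the origin (TCP) lies midway between the tips of the shut fingers; the grasp point (between the pads) lies r.grip_depth behind it (r.grip_depth is the distance from the TCP to the grasp point, in m); z points along the fingers, y is the direction in which the jaws open and shut (so a half turn about z gives the same grasp; the last joint's range is limited). The gripper opens to 88 mm and grips with 3 to 60 N. Pads are 19 mm wide; open, the fingers measure 130 mm over their backs; the gripper's body (78 mm by 193 mm) begins 47 mm behind the grasp point.
Start: joints at [82.97, 20.546, 0.682, 0, -70.136, -16.507], TCP at [0.27, 0.619, 0.227] pointing down, gripper open.
Joint ranges: [-176.03, 176.03], [-82.01, 121.73], [-58.28, 71.71], [-173.87, 95.51], [-174.79, -0.11], [-173.66, 173.66]. Speed limits (degrees/s): [136.94, 136.94, 172.46, 180, 180, 180].

INTERFACE

Orientations are given as [roll, pitch, yaw] about the fixed x, y, z axes, in that order (R = Rz(yaw) Ry(pitch) Rx(roll)).
In Python, from plant import r, imaging, close_job gives the robot as it stands.
- The arm moves only by the tool step_arm, never from a script. Its argument "commands" is a list of rows, each a list of 2 entries, a list of its own where there are three numbers: the shift along the tool's x, y, z in mm, then the turn about the tool's z in degrees. In form: [[[x, y, z], twist], ...]. A call has 1 to 20 rows; each row shifts and turns the commanded pose from where the row before left it, along the tool's axes as they then stand; what a row does not reach is not made up. A row lasts 1/8 s, in which the tool goes at most 62.5 mm and 10.7 degrees, less where a joint would pass 70% of its speed; a pose out of reach is approached as far as the arm can. A call with a gripper value outside its range is refused whole. "gripper" is the closure, from 0 (fully open) to 1 (shut), set as the call begins (left out, the last holds). The fingers move at their own pace and stop on an object; "grip_force" is the grip in N (left out, the last holds). Time passes only in rows, so rows that do not move let the fingers close. It gives the time, the measured TCP pose, the force and the opening at its end, in the units of the state.
- r.get_state(): the state, without advancing time (a new reading comes with each control period).
- imaging.capture(name): name is "scene" or "top" or "wrist"; returns a dict with "img" (420x560x3 uint8, red, green, blue), "z_map" (420x560 float32, m along the optical axis (not along the pixel's ray), 0 where there is no reading), "vfov" (degrees; the focal length in pixels is half the picture's height over the tangent of half this angle, whatever the lens; pixels are square), "cx", "cy" (the principal point, pixels), "extrinsics" (4x4, takes a point from camera to world coordinates); the wrist camera has in their place "T_tool_cam" (4x4, takes a point from camera to tool coordinates, whose origin is the TCP and whose axes are the flange's). Camera axes: x right, y down, z forward; pixel columns grow to the right and rows downward; lengths in m; the calibration is good to about 2 mm. A picture is of the moment at which its call begins: read the wrist's pose just before it.
- close_job(): hands the job in, once; it reports no verdict.
The state is a dict: "time_s": time; "joints": joint angles; "qd": joint speeds; "joint_torque": joint torques, N m; "tcp_pos": TCP position; "eef_rot": TCP orientation; "contact_force": force on the tool from outside, world axes, zero at the start; "moment": the same for the moment, N m; "gripper_width": finger opening in m.
Only numpy, scipy, OpenCV 4.12 (cv2) and the standard library are available. Lean on these libraries where they do the work, as an engineer would, in place of code of your own. Each camera call takes 0.05 s, during which the arm holds its last target.

## Working session

There is one attempt and no reset: what is moved stays moved. The work goes in short steps, Python scripts to look and compute and a tool call to move; the robot and the scene stay as the last step left them, time stands still between calls to the robot, and variables do not carry over. Pictures are saved under pics/ and viewed, and the job is handed in when it is done.

Besides the shell and the picture viewer there is one more tool, called after ">>>" as name(argument=value, ...) on one line, values as JSON. step_arm: Moves the arm, as the interface text tells. Its arguments: {"type":"object","properties":{"commands":{"type":"array","items":{"type":"array"}},"gripper":{"type":"number"},"grip_force":{"type":"number"}},"required":["commands"]}

```bash
ls; mkdir -p pics; python3 - <<'E'
from plant import r, imaging
import cv2,numpy as np
print(r.get_state(), r.grip_depth)
for n in ["scene","top","wrist"]:
    c=imaging.capture(n)
    cv2.imwrite(f"pics/{n}0.png",c["img"][:,:,::-1])
    np.savez(f"/tmp/{n}0.npz",**c)
    print(n,c["vfov"],c["cx"],c["cy"],c.get("extrinsics",c.get("T_tool_cam")))
E
```

```text
pics
{'time_s': 0.0, 'joints': array([ 8.29711855e+01,  2.05905864e+01,  6.33443315e-01, -1.89821279e-02,
       -7.01370121e+01, -1.65066740e+01]), 'qd': array([-0.0083424 , -0.08776223, -0.0342193 ,  0.02253669, -0.04897243,
        0.03073759]), 'joint_torque': array([ 6.22399966e-04, -5.82716167e+01,  2.93058211e+01,  6.99704155e+00,
        7.15020869e-03, -1.42699992e-04]), 'tcp_pos': array([0.26937643, 0.61837654, 0.22563335]), 'eef_rot': array([ 1.79904655e+02, -9.64542071e-03, -2.35419447e+01]), 'contact_force': array([-0.14584209, -0.01294967,  0.44350635]), 'moment': array([-4.33619444e-04,  4.97063463e-02,  4.42150508e-05]), 'gripper_width': 0.08746763473193025} 0.0188
scene 57.977191004290674 279.7581252170871 209.5910629684787 [[ 0.78849792 -0.28189902  0.54662964 -0.13769532]
 [-0.61484676 -0.33916364  0.71199121 -0.79413674]
 [-0.01531273 -0.89749706 -0.44075453  0.54697867]
 [ 0.          0.          0.          1.        ]]
top 57.253960090520785 295.98253655015606 209.5616905409387 [[-0.01000231 -0.99118385  0.13211559  0.29548437]
 [-0.99955572  0.01362052  0.02651139 -0.02204674]
 [-0.02807714 -0.13179172 -0.99087972  1.2633505 ]
 [ 0.          0.          0.          1.        ]]
wrist 58.43894217686481 281.2585087329376 211.23945592862466 [[-2.39415910e-04 -9.50581263e-01 -3.10475773e-01  8.49711679e-02]
 [ 9.99999943e-01 -1.53091634e-04 -3.02406391e-04 -1.58196623e-03]
 [ 2.39930606e-04 -3.10475827e-01  9.50581245e-01 -1.57595188e-01]
 [ 0.00000000e+00  0.00000000e+00  0.00000000e+00  1.00000000e+00]]
```

View pics/top0.png

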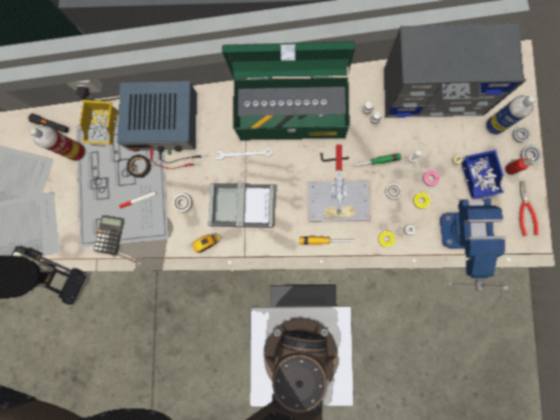

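View pics/scene0.png

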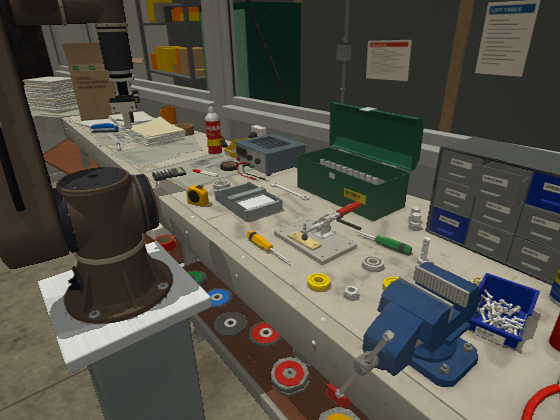

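View pics/wrist0.png

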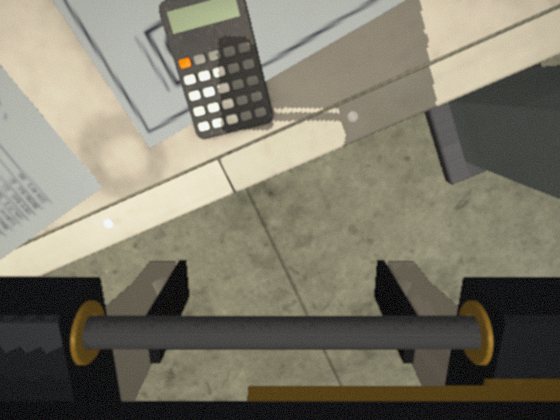

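```bash
cat > h.py <<'E'
import numpy as np
def load(n): return dict(np.load(f"/tmp/{n}.npz",allow_pickle=True))
def ray(c,u,v,T=None):
    T=c["extrinsics"] if T is None else T
    f=210/np.tan(np.radians(float(c["vfov"]))/2)
    d=T[:3,:3]@np.array([(u-c["cx"])/f,(v-c["cy"])/f,1.]); return T[:3,3],d
def onz(c,u,v,z,T=None):
    o,d=ray(c,u,v,T); return o+d*(z-o[2])/d[2]
E
python3 - <<'E'
import cv2,numpy as np
from h import *
im=cv2.imread("pics/top0.png")
a=cv2.resize(im[165:265,150:300],None,fx=5,fy=5,interpolation=cv2.INTER_CUBIC)
cv2.imwrite("pics/crop_a.png",a)
b=cv2.resize(im[140:270,360:480],None,fx=4.5,fy=4.5,interpolation=cv2.INTER_CUBIC)
cv2.imwrite("pics/crop_b.png",b)
c=load("top0")
for p in [(183,202),(393,191),(122,238),(243,205)]:
    print(p,onz(c,*p,0.016))
E
```

```text
(183, 202) [0.4921672  0.38494746 0.016     ]
(393, 191) [ 0.51865519 -0.30658712  0.016     ]
(122, 238) [0.37550021 0.58340636 0.016     ]
(243, 205) [0.47933087 0.18553911 0.016     ]
```

View pics/crop_a.png

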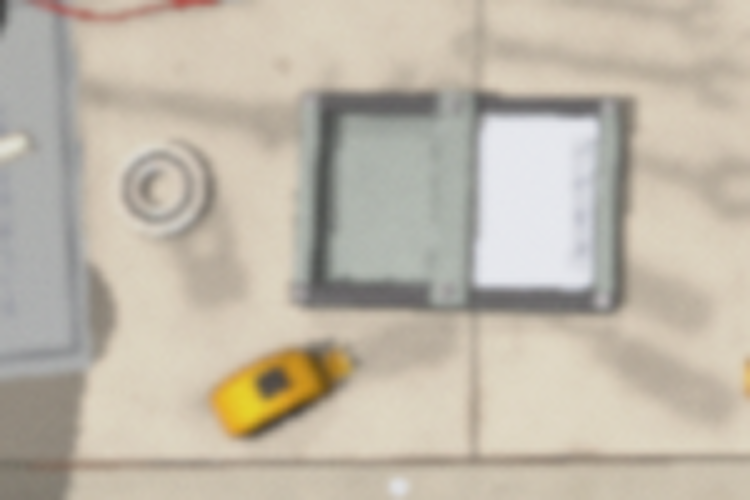

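View pics/crop_b.png

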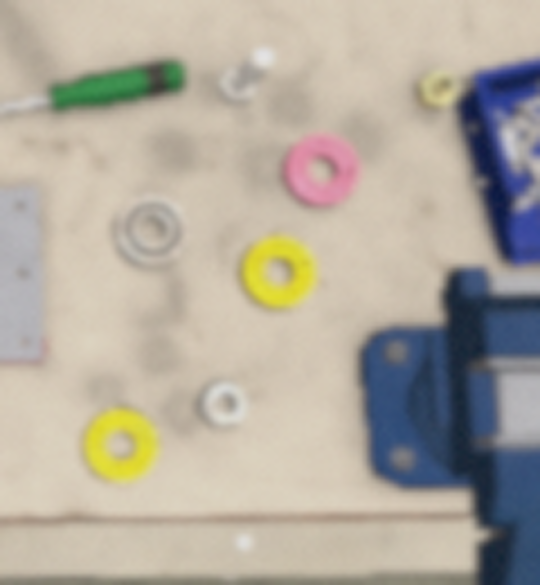

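```bash
python3 - <<'E'
import cv2,numpy as np
from h import *
for n in ["top0","scene0"]:
    c=load(n); T=c["extrinsics"]; f=210/np.tan(np.radians(float(c["vfov"]))/2)
    v,u=np.mgrid[:420,:560]; z=c["z_map"]
    P=np.stack([(u-c["cx"])/f*z,(v-c["cy"])/f*z,z],-1)@T[:3,:3].T+T[:3,3]
    def sel(x0,x1,y0,y1,z0,z1):
        return (z>0)&(P[...,0]>x0)&(P[...,0]<x1)&(P[...,1]>y0)&(P[...,1]<y1)&(P[...,2]>z0)&(P[...,2]<z1)
    m=sel(.38,.58,.06,.32,-.02,.08)
    m2=sel(.38,.58,.06,.32,.026,.08)
    q=P[m2]; print(n,len(q),cv2.minAreaRect(q[:,:2].astype(np.float32)), np.percentile(q[:,2],[5,50,95]))
    b=sel(.47,.57,-.36,-.25,.008,.03); q=P[b]; print('small',len(q),cv2.minAreaRect(q[:,:2].astype(np.float32)),np.median(q[:,2]))
    b=sel(.44,.54,.33,.44,.008,.03); q=P[b]; print('large',len(q),cv2.minAreaRect(q[:,:2].astype(np.float32)),np.median(q[:,2]))
    for s in [sel(.35,.6,-.2,0,-.03,.03)]: print('bench',np.median(P[s][:,2]))
E
```

```text
top0 1789 ((0.4641844630241394, 0.1926458477973938), (0.20900242030620575, 0.17022700607776642), 88.85426330566406) [0.02684765 0.03422666 0.0486807 ]
small 168 ((0.5207065343856812, -0.3054918646812439), (0.04993346706032753, 0.05088885501027107), 84.15235900878906) 0.015088043147004737
large 239 ((0.4939132630825043, 0.3945581316947937), (0.06690751761198044, 0.06041702255606651), 56.24795913696289) 0.015642382146681344
bench 0.0060896971353376905
scene0 1103 ((0.46612784266471863, 0.18691962957382202), (0.21239149570465088, 0.17291808128356934), 89.5870590209961) [0.02680205 0.03351979 0.04717694]
small 234 ((0.5210990309715271, -0.30927279591560364), (0.05522017925977707, 0.04994090646505356), 28.669588088989258) 0.01470432980986286
large 108 ((0.49295470118522644, 0.38773560523986816), (0.06015252321958542, 0.05971383675932884), 32.6364860534668) 0.014367025534173516
bench 0.012636485232970118
```

>>> step_arm(commands=[[[0,0,0],9.5],[[0,0,0],9.5],[[0,0,0],9.5],[[0,0,0],9.5],[[0,0,0],9.5],[[0,0,0],9.5],[[0,0,0],9.5]])

```text
time_s: 1.02
tcp_pos: [0.2695, 0.6186, 0.2262]
eef_rot: [180.0, -0.0, -90.4]
contact_force: [-0.3, 0.4, -0.3]
gripper_width: 0.0875
```

>>> step_arm(commands=[[[50,-33,0],0],[[52,-34,0],0],[[52,-34,0],0],[[52,-34,0],0],[[52,-33,0],0],[[52,-33,0],0],[[0,0,0],0],[[0,0,0],0]])

```text
time_s: 2.02
tcp_pos: [0.4705, 0.3085, 0.2265]
eef_rot: [180.0, 0.0, -90.1]
contact_force: [0.3, -0.1, -0.4]
gripper_width: 0.0873
```

```bash
cat >> h.py <<'E'
from scipy.spatial.transform import Rotation
def snap(n):
    import cv2
    from plant import r, imaging
    s=r.get_state(); c=imaging.capture("wrist")
    T=np.eye(4); T[:3,:3]=Rotation.from_euler('xyz',s["eef_rot"],degrees=True).as_matrix(); T[:3,3]=s["tcp_pos"]
    c["extrinsics"]=T@c["T_tool_cam"]
    np.savez(f"/tmp/{n}.npz",**c); cv2.imwrite(f"pics/{n}.png",c["img"][:,:,::-1])
    print(s["time_s"],s["tcp_pos"],s["eef_rot"],s["contact_force"],s["gripper_width"])
    return c
E
python3 -c "
from h import *
snap('w1')"
```

```text
2.025 [0.47045767 0.30846339 0.22647422] [ 1.79992685e+02  5.03088971e-03 -9.01038553e+01] [ 0.29845752 -0.07169726 -0.43857072] 0.08729457536852508
```

View pics/w1.png

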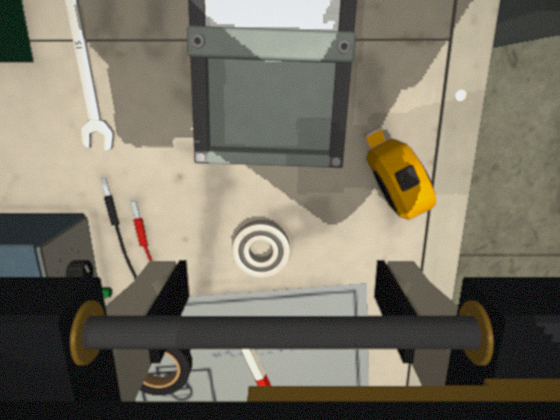

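The wrist view shows the case from its bridge (screws at (197,41) and (344,46)) to its +y end wall (bottom edge at row ~163). The large bearing is at (261,248).

```bash
python3 - <<'E'
from h import *
import cv2
c=load("w1")
im=cv2.imread("pics/w1.png"); cv2.imwrite("pics/w1c.png",cv2.resize(im[0:185,170:390],None,fx=3.2,fy=3.2,interpolation=cv2.INTER_CUBIC))
a=onz(c,197,41,.05);b=onz(c,344,46,.05); print(a,b,np.linalg.norm(a-b),(a+b)/2)
d=b-a; print('yaw of -x axis dir',np.degrees(np.arctan2(d[1],d[0])))
for p in [(194,163),(342,167),(193,55),(353,60)]: print(p,onz(c,*p,.036))
E
```

```text
[0.53981896 0.18816033 0.05      ] [0.41979191 0.1921584  0.05      ] 0.12009361488603526 [0.47980543 0.19015936 0.05      ]
yaw of -x axis dir 178.09219664154622
(194, 163) [0.55302273 0.29123164 0.036     ]
(342, 167) [0.41430288 0.29530335 0.036     ]
(193, 55) [0.54692329 0.19761906 0.036     ]
(353, 60) [0.40933103 0.2018942  0.036     ]
```

View pics/w1c.png

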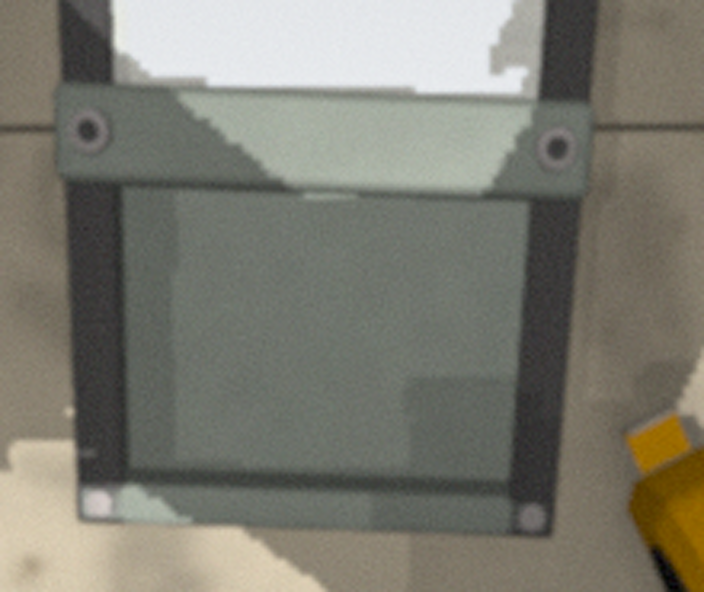

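>>> step_arm(commands=[[[60,-6,0],0],[[60,-6,0],0],[[60,-6,0],0],[[60,-6,0],0],[[60,-6,0],0],[[60,-6,0],0],[[60,-6,0],0],[[58,-6,0],0],[[0,0,0],0],[[0,0,0],0]])

```text
time_s: 3.32
tcp_pos: [0.5183, -0.1685, 0.2262]
eef_rot: [180.0, 0.0, -90.0]
contact_force: [0.3, -0.4, -0.4]
gripper_width: 0.0874
```

```bash
python3 -c "
from h import *
snap('w2')"
```

```text
3.325 [ 0.51825077 -0.16847555  0.22621431] [ 1.79964850e+02  1.17765963e-02 -9.00090839e+01] [ 0.26513509 -0.39332504 -0.39026996] 0.08742373600583747
```

View pics/w2.png

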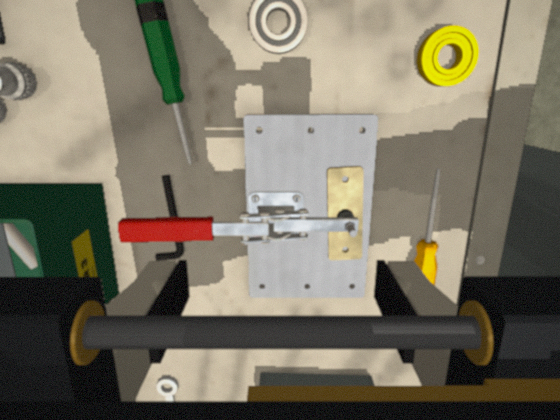

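Candidates for the small bearing are grey at (278,20), yellow at (449,56), pink and yellow beyond the top edge of this view, and the larger grey one near the case. The grey one at (278,20) fits. I'll fit its circle and check the size in a crop.

```bash
python3 - <<'E'
from h import *
import cv2
c=load("w2")
im=cv2.imread("pics/w2.png"); cv2.imwrite("pics/w2c.png",cv2.resize(im[0:70,230:330],None,fx=7,fy=7,interpolation=cv2.INTER_CUBIC))
z=c["z_map"]; f=210/np.tan(np.radians(float(c["vfov"]))/2)
v,u=np.mgrid[:420,:560]; T=c["extrinsics"]
P=np.stack([(u-c["cx"])/f*z,(v-c["cy"])/f*z,z],-1)@T[:3,:3].T+T[:3,3]
m=(z>0)&(P[...,2]>.009)&(P[...,2]<.025)&(abs(P[...,0]-.521)<.05)&(abs(P[...,1]+.307)<.05)
q=P[m]; print(len(q),q.min(0),q.max(0),cv2.minEnclosingCircle(q[:,:2].astype(np.float32)), np.median(q[:,2]))
for p in [(278,21),(247,20),(309,20)]: print(onz(c,*p,.016))
E
```

```text
2140 [ 0.49609867 -0.32586683  0.00900686] [ 0.54765036 -0.28278421  0.01793157] ((0.5218272805213928, -0.3087320923805237), 0.026027197018265724) 0.014914393408180932
[ 0.5218988  -0.30852221  0.016     ]
[ 0.54928264 -0.30932932  0.016     ]
[ 0.49450897 -0.30930976  0.016     ]
```

View pics/w2c.png

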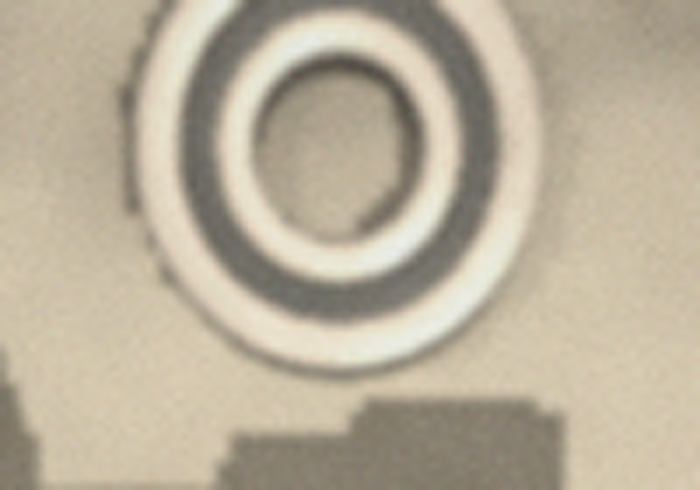

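The crop shows a plain steel grey ring, and the fitted outer diameter is 52.05 mm. That makes it the small bearing, centred at (0.5219, -0.3087).

>>> step_arm(commands=[[[50,-2,0],0],[[50,-1.6,10],0],[[40.2,0,50],0],[[0,0,55],0],[[0,0,50],0],[[0,0,35],0],[[0,0,15],0],[[0,0,0],0],[[0,0,0],0]])

```text
time_s: 4.5
tcp_pos: [0.523, -0.3084, 0.0145]
eef_rot: [-179.9, -0.0, -90.0]
contact_force: [-0.2, -0.2, -0.0]
gripper_width: 0.0872
```

>>> step_arm(commands=[[[0,0,5],0],[[0,0,4],0],[[0,0,0],0]])

```text
time_s: 4.88
tcp_pos: [0.5214, -0.3085, 0.0038]
eef_rot: [180.0, 0.0, -90.0]
contact_force: [-0.5, -1.1, 0.0]
gripper_width: 0.0878
```

>>> step_arm(commands=[[[0,0,0],0],[[0,0,0],0],[[0,0,0],0],[[0,0,0],0],[[0,0,0],0],[[0,0,0],0]], gripper=1.0, grip_force=25)

```text
time_s: 5.62
tcp_pos: [0.5216, -0.3085, 0.0039]
eef_rot: [180.0, 0.0, -90.0]
contact_force: [-0.1, -0.6, 0.8]
gripper_width: 0.0508
```

>>> step_arm(commands=[[[0,0,-20],0],[[0,0,-50],0],[[0,0,-60],0],[[0,0,-60],0],[[-50,4,0],1.9],[[-55,4,0],0],[[-56,4,0],0],[[-56,4,0],0],[[-56,4,0],0],[[-56,4,0],0],[[-56,4,0],0],[[-56,3,0],0],[[-56,-3,0],0],[[-50,-6,0],0],[[0,0,0],0],[[0,0,0],0]])

```text
time_s: 7.62
tcp_pos: [0.5158, 0.2386, 0.1933]
eef_rot: [179.9, -0.0, -91.9]
contact_force: [0.9, 0.6, -1.2]
gripper_width: 0.0499
```

```bash
python3 - <<'E'
from h import *
snap('w3')
c=load('w3'); s=np.array([.4798,.1902]); a=np.radians(-1.9)
from plant import r
p=r.get_state()["tcp_pos"][:2]; R=np.array([[np.cos(a),-np.sin(a)],[np.sin(a),np.cos(a)]])
print("tcp in case mm",1000*R.T@(p-s))
E
```

```text
7.625 [0.51580579 0.23862673 0.19325003] [ 1.79932477e+02 -4.76072212e-02 -9.19078522e+01] [ 0.91098982  0.62784218 -1.18115826] 0.04994578913867646
tcp in case mm [34.5291037  49.05656187]
```

View pics/w3.png

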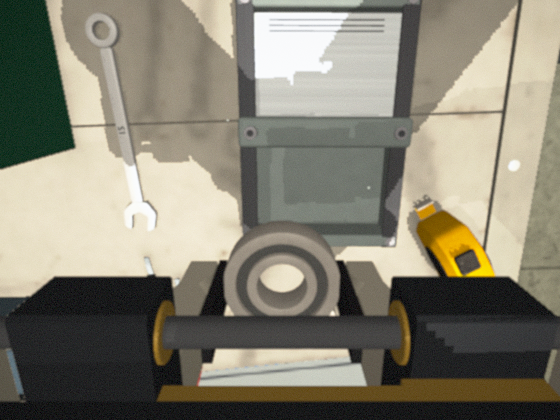

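The bearing is held level between the pads. The screws are at (250,133) and (402,134). I'll recheck the case position from this view.

```bash
python3 - <<'E'
from h import *
c=load('w3')
a=onz(c,250,133,.05);b=onz(c,402,134,.05);print(a,b,np.linalg.norm(a-b),(a+b)/2)
z=c["z_map"]; f=210/np.tan(np.radians(float(c["vfov"]))/2)
v,u=np.mgrid[:420,:560]; T=c["extrinsics"]
P=np.stack([(u-c["cx"])/f*z,(v-c["cy"])/f*z,z],-1)@T[:3,:3].T+T[:3,3]
def m(u0,u1,v0,v1): print(np.median(P[v0:v1,u0:u1,2]))
m(280,370,40,100); m(270,380,122,142); m(260,380,165,205); m(20,80,250,270); m(240,246,40,100);m(408,412,40,100)
E
```

```text
[0.53949765 0.18772708 0.05      ] [0.41950622 0.19254258 0.05      ] 0.12008801247550298 [0.47950193 0.19013483 0.05      ]
0.027327180814996715
0.04651965912808373
0.003531553802626375
-0.00033578142493639884
0.03537170606522444
0.035284424642945206
```

>>> step_arm(commands=[[[0,18,0],0],[[0,16.5,0],0],[[0,0,45],0],[[0,0,50],0],[[0,0,40],0],[[0,0,15],0],[[0,0,15],0],[[0,0,10],0],[[0,0,5],0],[[0,0,0],0],[[0,0,0],0]])

```text
time_s: 9.05
tcp_pos: [0.4823, 0.2403, 0.0144]
eef_rot: [-180.0, 0.0, -91.9]
contact_force: [-0.7, 1.0, -2.1]
gripper_width: 0.0502
```

>>> step_arm(commands=[[[0,0,3],0],[[0,0,2],0],[[0,0,0],0],[[0,0,0],0]])

```text
time_s: 9.55
tcp_pos: [0.4819, 0.24, 0.0089]
eef_rot: [180.0, -0.0, -91.9]
contact_force: [-0.3, -0.3, -1.1]
gripper_width: 0.05
```

>>> step_arm(commands=[[[0,0,0.7],0],[[0,0,0],0]])

```text
time_s: 9.8
tcp_pos: [0.4819, 0.24, 0.0081]
eef_rot: [180.0, -0.0, -91.9]
contact_force: [-0.2, -0.1, -1.2]
gripper_width: 0.0502
```

>>> step_arm(commands=[[[0,0,0],0],[[0,0,0],0],[[0,0,0],0],[[0,0,0],0],[[0,0,0],0]], gripper=0.32)

```text
time_s: 10.42
tcp_pos: [0.4819, 0.24, 0.0082]
eef_rot: [-180.0, 0.0, -91.9]
contact_force: [-0.5, -0.5, 0.4]
gripper_width: 0.0597
```

Released. Now I raise the arm, step back and look.

>>> step_arm(commands=[[[0,0,-10],0],[[0,0,-25],0],[[0,0,-45],0],[[0,0,-60],0],[[-30,0,-50],0],[[-50,0,0],0],[[0,0,0],0],[[0,0,0],0]], gripper=1.0, grip_force=25)

```text
time_s: 11.42
tcp_pos: [0.4842, 0.3197, 0.1982]
eef_rot: [180.0, -0.0, -91.9]
contact_force: [0.6, -0.6, 0.6]
gripper_width: 0.0001
```

```bash
python3 - <<'E'
from h import *
import cv2
c=snap('w4')
z=c["z_map"]; f=210/np.tan(np.radians(float(c["vfov"]))/2)
v,u=np.mgrid[:420,:560]; T=c["extrinsics"]
P=np.stack([(u-c["cx"])/f*z,(v-c["cy"])/f*z,z],-1)@T[:3,:3].T+T[:3,3]
o=np.array([.4797,.1901]); a=np.radians(-2.0); R=np.array([[np.cos(a),-np.sin(a)],[np.sin(a),np.cos(a)]])
Q=(P[...,:2]-o)@R
m=(z>0)&(abs(Q[...,0])<.05)&(Q[...,1]>.014)&(Q[...,1]<.088)&(P[...,2]>.013)&(P[...,2]<.03)
q=Q[m]; print(len(q),cv2.minEnclosingCircle(q.astype(np.float32)),np.percentile(P[m][:,2],[5,50,95]))
m=(z>0)&(abs(Q[...,0])<.05)&(Q[...,1]>-.085)&(Q[...,1]<-.02); print('cover z',np.percentile(P[m][:,2],[5,50,95]))
E
```

```text
11.425 [0.48418631 0.31965413 0.19821243] [ 1.79974011e+02 -2.33497378e-02 -9.19090708e+01] [ 0.55082417 -0.60560239  0.56329284] 0.00010688809976213087
2504 ((0.0009839952690526843, 0.049585405737161636), 0.026162346825003624) [0.01664895 0.01900553 0.02055022]Traceback (most recent call last):
  File "<stdin>", line 11, in <module>
    return _quantile_unchecked(
        a, q, axis, out, overwrite_input, method, keepdims, weights)
    return _ureduce(a,
                    func=_quantile_ureduce_func,
    ...<5 lines>...
                    overwrite_input=overwrite_input,
                    method=method)
    r = func(a, **kwargs)
    result = _quantile(arr,
                       quantiles=q,
    ...<2 lines>...
                       out=out,
                       weights=wgt)
    slices_having_nans = np.isnan(arr[-1, ...])
                                  ~~~^^^^^^^^^
IndexError: index -1 is out of bounds for axis 0 with size 0
```

View pics/w4.png

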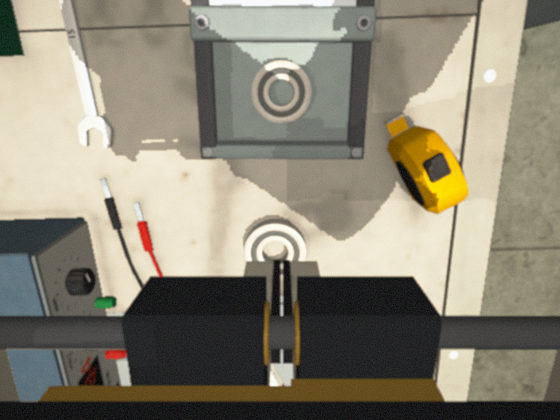

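The bearing lies flat in the bay at case (1, 50) mm with its top at about 20 mm, and the large bearing hasn't moved. Next I take the shut fingers over the cover at case y = -76.

>>> step_arm(commands=[[[50,0,0],0],[[56,0,0],0],[[56,0,0],0],[[44,0,20],0],[[0,0,50],0],[[0,0,45],0],[[0,0,30],0],[[0,0,8],0],[[0,0,0],0],[[0,0,0],0],[[0,0,0],0]])

```text
time_s: 12.85
tcp_pos: [0.4783, 0.1145, 0.0463]
eef_rot: [-179.9, 0.1, -91.9]
contact_force: [0.0, 0.7, 0.3]
gripper_width: 0.0005
```

```bash
cat >> h.py <<'E'
def case():
    from plant import r
    s=r.get_state(); o=np.array([.4797,.1901]); a=np.radians(-2.0); R=np.array([[np.cos(a),-np.sin(a)],[np.sin(a),np.cos(a)]])
    print(s["time_s"],"case xy mm",1000*(s["tcp_pos"][:2]-o)@R,"z",1000*s["tcp_pos"][2],"F",s["contact_force"])
E
python3 -c "
from h import *
case()"
```

```text
12.85 case xy mm [  1.25795322 -75.61483052] z 46.285073983957275 F [0.01223098 0.68178242 0.25377114]
```

>>> step_arm(commands=[[[0,0,5],0],[[0,0,5],0],[[0,0,2],0],[[0,0,1],0],[[0,0,0],0],[[0,0,0],0]])

```text
time_s: 13.6
tcp_pos: [0.4777, 0.1141, 0.0322]
eef_rot: [-180.0, 0.0, -91.9]
contact_force: [-0.7, -1.5, 0.1]
gripper_width: 0.0005
```

>>> step_arm(commands=[[[0,0,1],0],[[0,0,1],0],[[0,0,0],0],[[0,0,0],0]])

```text
time_s: 14.1
tcp_pos: [0.4777, 0.114, 0.0302]
eef_rot: [-180.0, 0.0, -91.9]
contact_force: [0.0, 0.5, 0.4]
gripper_width: 0.0002
```

>>> step_arm(commands=[[[0,0,1],0],[[0,0,0],0],[[0,0,0],0]])

```text
time_s: 14.48
tcp_pos: [0.4777, 0.114, 0.0291]
eef_rot: [180.0, -0.0, -91.9]
contact_force: [0.7, 0.5, -0.8]
gripper_width: 0.0002
```

>>> step_arm(commands=[[[0,0,0.7],0],[[0,0,0],0],[[0,0,0],0]])

```text
time_s: 14.85
tcp_pos: [0.4777, 0.1141, 0.0285]
eef_rot: [-180.0, 0.0, -91.9]
contact_force: [-0.1, -0.3, -1.3]
gripper_width: 0.0006
```

>>> step_arm(commands=[[[0,0,0.5],0],[[0,0,0],0],[[0,0,0],0]])

```text
time_s: 15.22
tcp_pos: [0.4777, 0.1141, 0.028]
eef_rot: [-180.0, 0.0, -91.9]
contact_force: [-0.2, -0.1, 1.2]
gripper_width: 0.0006
```

>>> step_arm(commands=[[[0,0,0.5],0],[[0,0,0],0],[[0,0,0],0]])

```text
time_s: 15.6
tcp_pos: [0.4778, 0.1141, 0.0277]
eef_rot: [-180.0, 0.0, -91.9]
contact_force: [-1.1, 0.3, 5.2]
gripper_width: 0.0003
```

>>> step_arm(commands=[[[0,0,0.6],0],[[0,0,0],0],[[0,0,0],0]])

```text
time_s: 15.98
tcp_pos: [0.4778, 0.1141, 0.0274]
eef_rot: [-180.0, 0.0, -91.9]
contact_force: [-2.7, -0.3, 9.6]
gripper_width: 0.0006
```

>>> step_arm(commands=[[[0,0,0.5],0],[[0,0,0],0],[[0,0,0],0]])

```text
time_s: 16.35
tcp_pos: [0.4778, 0.1141, 0.0272]
eef_rot: [-180.0, 0.0, -91.9]
contact_force: [-3.1, -0.5, 13.0]
gripper_width: 0.0004
```

>>> step_arm(commands=[[[0,0,0.5],0],[[0,0,0],0],[[-1,0,0],0],[[-2,0,0],0],[[-3,0,0],0],[[-3,0,0],0],[[-3,0,0],0]])

```text
time_s: 17.23
tcp_pos: [0.4782, 0.1256, 0.0269]
eef_rot: [-180.0, -0.0, -91.9]
contact_force: [-3.2, -3.7, 16.0]
gripper_width: 0.0002
```

```bash
python3 - <<'E'
from h import *
case(); snap('w5')
E
```

```text
17.225 case xy mm [  0.77488068 -64.52002717] z 26.93422653971431 F [-3.19240689 -3.67494768 15.97159065]
17.225 [0.47822269 0.12559223 0.02693423] [-1.79978327e+02 -3.97042708e-02 -9.19096830e+01] [-3.19240689 -3.67494768 15.97159065] 0.00019521995912589977
```

View pics/w5.png

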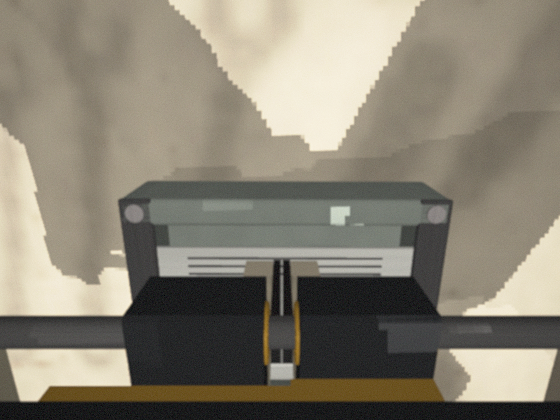

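The cover follows the fingers: a gap has opened between its rear edge (row ~247) and the end wall. I carry on sliding.

>>> step_arm(commands=[[[-4,0,0],0],[[-4,0,0],0],[[-4,0,0],0],[[-4,0,0],0],[[-4,0,0],0]])

```text
time_s: 17.9
tcp_pos: [0.4789, 0.1456, 0.027]
eef_rot: [-180.0, -0.0, -91.9]
contact_force: [-2.4, -4.0, 17.0]
gripper_width: 0.0004
```

>>> step_arm(commands=[[[-4,0,0],0],[[-4,0,0],0],[[-4,0,0],0],[[-3,0,0],0],[[-1,0,0],0],[[0,0,0],0]])

```text
time_s: 18.65
tcp_pos: [0.4795, 0.1618, 0.027]
eef_rot: [-180.0, -0.0, -91.9]
contact_force: [-3.7, -3.0, 15.3]
gripper_width: 0.0005
```

```bash
python3 - <<'E'
from h import *
case(); snap('w6')
E
```

```text
18.65 case xy mm [  0.81523974 -28.31834461] z 27.02326528074641 F [-3.74626836 -3.00929777 15.25007795]
18.65 [0.47952645 0.16177045 0.02702327] [-1.79965238e+02 -2.08819208e-02 -9.19005170e+01] [-3.74626836 -3.00929777 15.25007795] 0.0005394376380093612
```

View pics/w6.png

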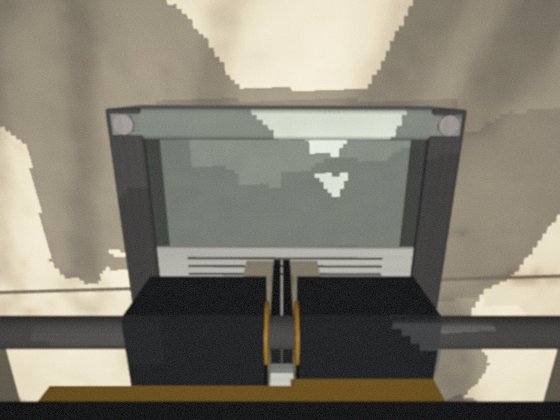

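The cover has moved about 47 mm with no slip. Now I lift, cross the bridge and feel for it from the +y bay at case y ≈ +28.

>>> step_arm(commands=[[[0,0,-15],0],[[0,0,-35],0],[[-28,0,0],0],[[-28,0,0],0],[[0,0,0],0],[[0,0,25],0],[[0,0,15],0],[[0,0,5],0],[[0,0,0],0],[[0,0,0],0]])

```text
time_s: 19.95
tcp_pos: [0.4816, 0.2182, 0.0314]
eef_rot: [-180.0, 0.0, -91.9]
contact_force: [0.4, -0.4, -0.1]
gripper_width: 0.0007
```

```bash
python3 - <<'E'
from h import *
case(); snap('w7')
E
```

```text
19.95 case xy mm [ 0.88315608 28.13578898] z 31.433836857401225 F [ 0.41377497 -0.38688182 -0.07637695]
19.95 [0.48156454 0.21818783 0.03143384] [-1.79961596e+02  3.37533700e-02 -9.19404099e+01] [ 0.41377497 -0.38688182 -0.07637695] 0.0007140983329158501
```

View pics/w7.png

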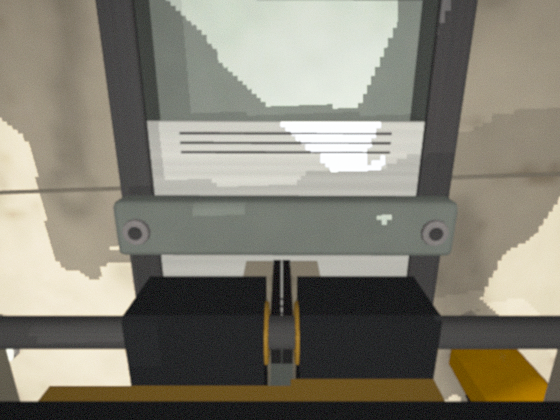

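```bash
python3 - <<'E'
from h import *
c=load('w7'); o=np.array([.4797,.1901]); a=np.radians(-2.0); R=np.array([[np.cos(a),-np.sin(a)],[np.sin(a),np.cos(a)]])
p=onz(c,285,121,.028); print((p[:2]-o)@R*1000)
p=onz(c,285,198,.047); print((p[:2]-o)@R*1000)
E
```

```text
[  0.20747774 -42.30536452]
[  0.2586584 -14.295473 ]
```

>>> step_arm(commands=[[[0,0,1.5],0],[[0,0,1],0],[[0,0,0.5],0],[[0,0,0],0],[[0,0,0],0]])

```text
time_s: 20.62
tcp_pos: [0.4812, 0.218, 0.028]
eef_rot: [-180.0, 0.0, -91.9]
contact_force: [-0.1, 0.2, 1.9]
gripper_width: 0.0005
```

>>> step_arm(commands=[[[0,0,0.8],0],[[0,0,0.5],0],[[0,0,0],0],[[0,0,0],0]])

```text
time_s: 21.12
tcp_pos: [0.4813, 0.218, 0.0273]
eef_rot: [-180.0, 0.0, -91.9]
contact_force: [-2.6, 0.1, 12.2]
gripper_width: 0.0009
```

>>> step_arm(commands=[[[0,0,0.5],0],[[0,0,0],0],[[-1,0,0],0],[[-3,0,0],0],[[-4,0,0],0],[[-4,0,0],0],[[-4,0,0],0],[[-4,0,0],0]])

```text
time_s: 22.12
tcp_pos: [0.4819, 0.2376, 0.0271]
eef_rot: [-180.0, -0.0, -91.9]
contact_force: [-2.8, -4.5, 14.5]
gripper_width: 0.0005
```

>>> step_arm(commands=[[[-4,0,0],0],[[-4,0,0],0],[[-3,0,0],0],[[-2,0,0],0],[[0,0,0],0]])

```text
time_s: 22.75
tcp_pos: [0.4825, 0.2508, 0.0271]
eef_rot: [-180.0, -0.0, -91.9]
contact_force: [-4.5, -2.9, 13.8]
gripper_width: 0.0006
```

```bash
python3 - <<'E'
from h import *
case()
E
```

```text
22.75 case xy mm [ 0.63916197 60.7291328 ] z 27.13196720429691 F [-4.51240224 -2.9338307  13.81317312]
```

>>> step_arm(commands=[[[-2,0,0],0],[[-2,0,0],0],[[-1,0,0],0],[[0,0,0],0]])

```text
time_s: 23.25
tcp_pos: [0.4825, 0.2542, 0.027]
eef_rot: [180.0, -0.1, -91.9]
contact_force: [-1.1, -8.8, 15.5]
gripper_width: 0.0004
```

>>> step_arm(commands=[[[-1,0,0],0],[[-1,0,0],0],[[0,0,0],0]])

```text
time_s: 23.62
tcp_pos: [0.4825, 0.2557, 0.027]
eef_rot: [180.0, -0.2, -91.9]
contact_force: [-0.8, -10.2, 15.2]
gripper_width: 0.0003
```

>>> step_arm(commands=[[[-1,0,0],0],[[-1,0,0],0],[[0,0,0],0]])

```text
time_s: 24.0
tcp_pos: [0.4825, 0.2576, 0.0269]
eef_rot: [180.0, -0.2, -91.9]
contact_force: [0.0, -11.0, 15.4]
gripper_width: 0.0004
```

```bash
python3 - <<'E'
from h import *
case()
E
```

```text
24.0 case xy mm [ 0.44564479 67.59276706] z 26.92231900411992 F [ 4.30758647e-03 -1.09920699e+01  1.53612673e+01]
```

The horizontal force rose from about 4 N to 11 N and levelled off, so the cover is on its end stop and the fingers are slipping. I lift off and look.

>>> step_arm(commands=[[[0,0,-5],0],[[0,0,-25],0],[[0,0,-50],0],[[-20,0,-60],0],[[-50,0,-40],0],[[-30,0,0],0],[[0,0,0],0],[[0,0,0],0]])

```text
time_s: 25.0
tcp_pos: [0.4855, 0.3581, 0.2036]
eef_rot: [179.9, -0.1, -91.9]
contact_force: [-0.5, -0.3, -0.2]
gripper_width: 0.0001
```

```bash
python3 - <<'E'
from h import *
import cv2
from plant import imaging
case(); snap('w8')
c=imaging.capture("top"); np.savez("/tmp/top1.npz",**c)
cv2.imwrite("pics/top1.png",cv2.resize(c["img"][150:270,140:310,::-1],None,fx=4,fy=4,interpolation=cv2.INTER_CUBIC))
im=cv2.imread("pics/w8.png"); cv2.imwrite("pics/w8c.png",cv2.resize(im[0:185,170:390],None,fx=3.2,fy=3.2,interpolation=cv2.INTER_CUBIC))
E
```

```text
25.0 case xy mm [-1.07680362e-01  1.68093422e+02] z 203.62104011697653 F [-0.46360346 -0.28786614 -0.17312843]
25.0 [0.48545876 0.35809478 0.20362104] [ 1.79942138e+02 -5.70859757e-02 -9.19198436e+01] [-0.46360346 -0.28786614 -0.17312843] 0.0001298040411650493
```

View pics/w8.png

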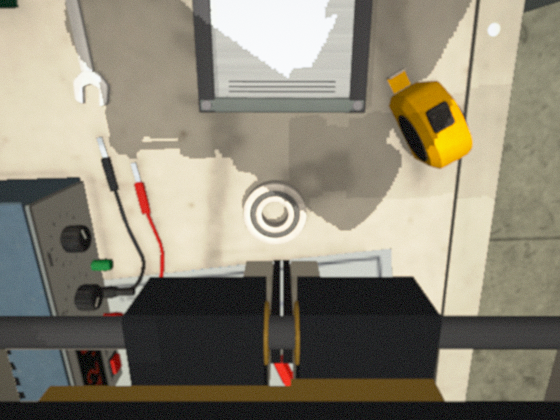

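View pics/w8c.png

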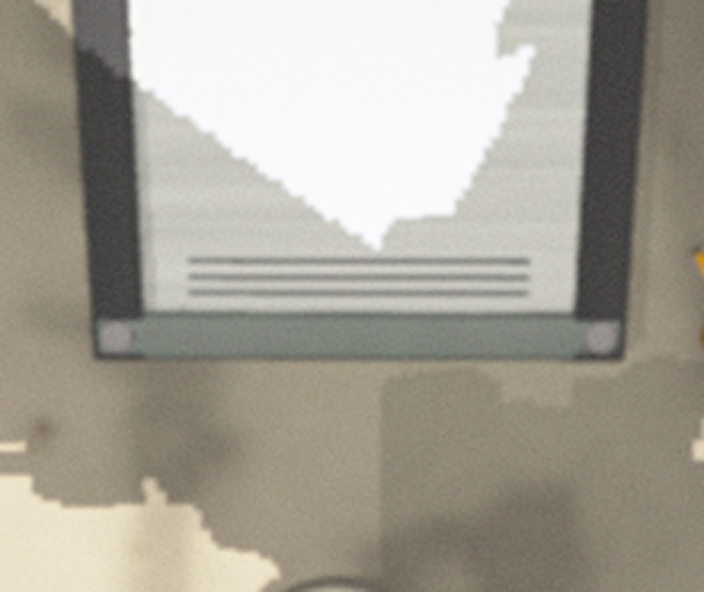

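View pics/top1.png

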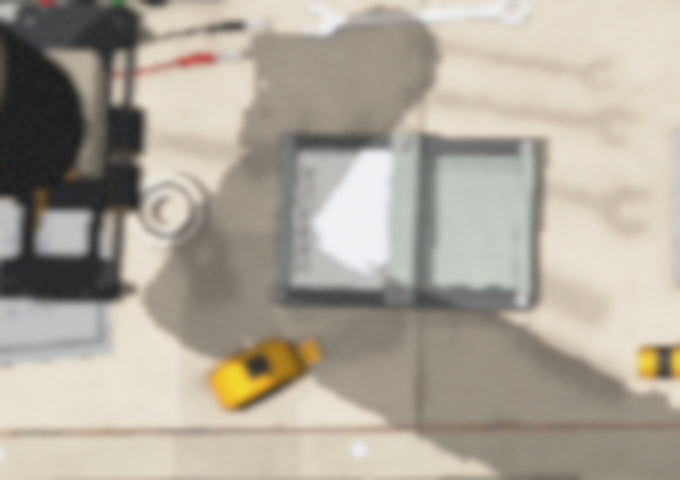

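The cover's edge butts against the +y end wall with no gap, seen from almost directly above. The large bearing is where it was, and the robot touches nothing.

```bash
python3 -c "
from plant import close_job
print(close_job())"
```

```text
the job is handed in; nothing more can be done
None
```

I laid the 52 mm grey bearing flat in the +y bay, slid the cover fully home over it, and handed the job in at about 25 s of the 61 s allowed. No verdict is reported.

- **Bearing:** I gripped it and let go in the open bay. Before the cover moved, its measured centre was about (1, 50) mm in case x and y and its top about 19–20 mm up, so it lay flat on the floor.
- **Cover:** I felt the plate at z ≈ 28 mm and pressed with about 13–17 N. I slid it about 48 mm from the -y bay, then the rest from the +y bay. The horizontal force rose from about 4 N to 11 N and levelled off, which is the end stop.
- **Last checks:** The final pictures show the cover against the +y end wall with no gap. The larger bearing was never touched and shows no visible shift. The fingers were clear of everything.

**Checks that disagreed or were missed:**
- My first transfer move stopped 34 mm off in x. I saw it in the wrist view and corrected it before lowering.
- One check of the cover's rear edge read about 2 mm off, which is within the calibration.
- I could not see the bearing again once the cover was over it.

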